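# Close the filter canister

### The arm

A 6-joint arm with a two-finger parallel gripper is mounted at the origin on a cart in front of the work surface, level with it; the furniture and walls round the work are solid. World frame = base frame: x ahead of the robot, y to its left, z up, the work surface at z = 0. Lengths are in mm, angles in rad, forces in N, time in s.
With the tool pointing down it reaches from about 300 to 750 mm from the base axis. Payload 8.5 kg.
Tool frame: the origin (TCP) lies between the finger pads; the fingertips stand 14 mm ahead of it and the grasp point (between the pads) lies 5 mm behind it; z points along the fingers, y is the line along which they close (so a half turn about z gives the same grasp; the last joint's range is limited). The gripper opens to 88 mm and grips with 3 to 60 N. Pads are 18 mm wide; open, the fingers measure 123 mm over their backs; the gripper's body (75 mm by 187 mm) begins 45 mm behind the grasp point.
Start: joints at [-1.526, 0.381, 1.297, -0, 1.464, -0.215], TCP at [141.283, -531.526, 252.748] pointing down, gripper open.
Joint ranges: [-3.11, 3.11], [-0.89, 2.33], [0.22, 2.48], [-1.42, 4.56], [0.17, 2.85], [-2.88, 2.88]. Speed limits (rad/s): [2.39, 2.39, 3.14, 3.14, 3.14, 3.14].

### API

Orientations are given as a unit quaternion [w, x, y, z].
In Python, from plant import arm, optics gives the robot as it stands.
- The arm moves only by the tool play_rows, never from a script. Its argument "deltas" is a list of rows, each a list of 5 numbers: the shift along the tool's x, y, z in m, then the turn about the tool's z in degrees, then the gripper command: -1 is fully open, 1 is shut, values between are in proportion. In form: [[dx, dy, dz, twist, hand], ...]. A call has 1 to 20 rows; each row shifts and turns the commanded pose from where the row before left it, along the tool's axes as they then stand; what a row does not reach is not made up. A row lasts 1/10 s, in which the tool goes at most 50 mm and 8.59 degrees, less where a joint would pass 70% of its speed; a pose out of reach is approached as far as the arm can. A call with a gripper value outside its range is refused whole. The fingers move at their own pace and stop on an object; "grip_force" is the grip in N (left out, the last holds). Time passes only in rows, so rows that do not move let the fingers close. It gives the time, the measured TCP pose, the force, the opening and the grip force at its end, in the units of the state.
- arm.get_obs(): the state, without advancing time (a new reading comes with each control period).
- optics.snapshot(name): name is "scene" or "top" or "wrist"; returns (picture, depth): 400x640x3 uint8, blue, green, red; 400x640 float32, mm along the optical axis (not along the pixel's ray), 0 where there is no reading.
- optics.get_calibration(name): a dict with "intrinsics" (3x3 intrinsics, pixels), "pose" (4x4, takes a point from camera to world coordinates); the wrist camera has in their place "hand_eye" (4x4, takes a point from camera to tool coordinates, whose origin is the TCP and whose axes are the flange's). Camera axes: x right, y down, z forward; pixel columns grow to the right and rows downward; lengths in mm; the calibration is good to about 2 mm. The wrist camera is an equidistant fisheye: a pixel r from the principal point sees the ray r / f radians off the axis. A picture is of the moment at which its call begins: read the wrist's pose just before it. get_calibration takes no time and is no camera call.
- arm.hand_in(): hands the job in; it is judged then, once.
The state is a dict: "time": time; "joint_positions": joint angles; "joint_vel": joint speeds; "joint_torque": joint torques, N m; "tool_pos": TCP position; "tool_rot": TCP orientation; "contact_force": force on the tool from outside, world axes, zero at the start; "ft_torque": the same for the moment, N m; "opening": opening from 0.0 (shut) to 1.0 (fully open); "grip_force": force on a finger pad.
Only numpy, scipy, OpenCV 4.12 (cv2) and the standard library are available. Lean on these libraries where they do the work, as an engineer would, in place of code of your own. Each camera call takes 0.05 s, during which the arm holds its last target. There are 200 camera calls.

### The job

Close the filter canister: fit the round cover on it over the centre stud, its slot passing over the wing nut so that the cover lies flat on the rim, then spin the wing nut clockwise down the stud until it bears snugly on the cover. Leave the glass beaker and the petri dish where they stand.

Things in the scene. Friction and masses are not known exactly. Their poses are not given: they have to be found in the camera images.
- canister: The filter canister, fixed: a grey round pot, 134 mm across, 70 mm high, 5 mm wall, on a 150 mm foot flange, open at the top, with a short outlet pipe at +x (to 96 mm from the centre, 53 mm high). In it a white pleated filter and, in the centre, an upright steel stud, 8 mm thick, that carries the wing nut. Origin: centre of its underside, z up. The seated cover's origin is 60 mm above it.
- cover: The cover, loose, 0.2 kg: a round aluminium plate 136 mm across, 6 mm thick, with an oblong slot in its middle, 24 mm wide (x) by 76 mm long (y); on top two upright grips; below four 10 mm tabs that drop inside the canister's mouth with 3 mm play. Origin: centre, at the tabs' lower end; plate from z = 10 to 16 mm. Half a turn about z gives the same cover.
- cover_grip (a point): A point on one of the cover's two upright flat grips, the one at the cover's +x: in its middle, 17 mm above the plate's top face. It lies 54 mm from the cover's centre and has the cover's axes; the other grip is its mirror image at x = -54 mm. A grip is 10 mm thick (x), 44 mm wide (y) and 34 mm tall, rising from the plate.
- nut_grip (a point): A point on the axis of the steel wing nut, 18 mm above its flat underside. The nut stays on the stud's thread and starts at its upper end. One flat wing, 10 mm thick (x), 62 mm long (y), 32 mm tall at the ends, 22 mm in the middle, with a round boss 18 mm across on the lowest 7 mm. It passes the cover's slot only when its y lies along the slot. Axes turn and sink with it, z up.
- wing_nut (a joint): Turn of the wing nut in rad: grows clockwise seen from above, which lowers it 1.6 mm a rad (10 mm a turn). Starts between 0.2 and 1.2. With the cover seated its underside meets the plate at about 5.0, by then crosswise over the slot; it is snug about 0.3 beyond; 5.8 is the thread's end. Stiff (0.05 N m): it stays where it is left.
- beaker_250: A glass beaker of 73 mm diameter and 95 mm height that stands by. Origin: centre of its underside.
- petri_dish: A glass petri dish of 69 mm diameter and 15 mm height that stands by. Origin: centre of its underside.
- dissecting_microscope: A black microscope, fixed and always in the same place, between cover and canister: round foot of 171 mm, stage 148 mm high, eyepieces up to 325 mm high. Carry things over it or round its front. Origin: centre of its underside.

How it is judged (in metres and radians):
On the way:
1. the cover lies flat on the canister's rim, over the wing nut, which is still up on its thread (horizontal distance between cover and canister below 0.008 m and z of cover in the frame of canister below 0.063 m and angle between cover's own z axis and vertical below 0.05 rad and value of joint wing_nut below 4 rad), for 0.2 s.
At the end, for the whole second after the job is handed in: The cover lies flat on the canister's rim (within 8 mm of its centre, its origin less than 62 mm above the canister's, tilted less than 0.04 rad) and at rest, and the wing nut has been spun down on it (angle over 4.8 rad) so that it presses on the cover with more than 2 N (horizontal distance between cover and canister below 0.008 m and z of cover in the frame of canister below 0.062 m and angle between cover's own z axis and vertical below 0.04 rad and value of joint wing_nut above 4.8 rad and contact force between wing_nut and cover above 2 N and linear speed of cover below 0.02 m/s); the robot touches nothing.
It fails at once if the beaker or the petri dish is moved by more than 30 mm (distance of any of beaker_250, petri_dish from where it was at the start of the episode above 0.03 m).
It also fails if it takes over 72 s, if anything falls off the work surface, if the arm or the gripper's body presses on something with over 40 N, if the wrist force passes 120 N, or if a joint passes its speed limit or range.

## Working session

There is one attempt and no reset: what is moved stays moved. The work goes in short steps, Python scripts to look and compute and a tool call to move; the robot and the scene stay as the last step left them, time stands still between calls to the robot, and variables do not carry over. Pictures are saved under pics/ and viewed, at most 10 in all, crops included, and the job is handed in when it is done.

Besides the shell and the picture viewer there is one more tool, called by a JSON object that holds its "name" and its "arguments", one argument or row to a line. play_rows: Moves the arm, as the interface text tells. Its arguments: {"type":"object","properties":{"deltas":{"type":"array","items":{"type":"array","items":{"type":"number"}}},"grip_force":{"type":"number"}},"required":["deltas"]}

```bash
mkdir -p pics
cat > h.py <<'E'
import numpy as np, cv2
from plant import arm, optics
def grab(n):
    im,d=optics.snapshot(n); c=optics.get_calibration(n); return im,d,c
def world(d,c):
    K=np.array(c['intrinsics']);P=np.array(c['pose'])
    v,u=np.mgrid[:400,:640]
    X=np.stack([(u-K[0,2])/K[0,0]*d,(v-K[1,2])/K[1,1]*d,d,np.ones_like(d)],-1)
    return (X@P.T)[...,:3]
E
python3 - <<'E'
from h import *
for n in('top','scene'):
    im,d,c=grab(n); cv2.imwrite(f'pics/{n}.png',im); np.savez(f'{n}.npz',im=im,W=world(d,c),d=d)
    print(n,c)
print(optics.get_calibration('wrist')); print(arm.get_obs())
E
```

```text
top {'intrinsics': array([[406.72225201,   0.        , 316.15589464],
       [  0.        , 406.72225201, 204.01902489],
       [  0.        ,   0.        ,   1.        ]]), 'pose': array([[-1.21622379e-02, -9.91172786e-01,  1.32017381e-01,
         4.97389536e+02],
       [-9.99923885e-01,  1.23297032e-02,  4.51107842e-04,
        -8.46912100e+01],
       [-2.07486094e-03, -1.32001846e-01, -9.91247299e-01,
         9.53810897e+02],
       [ 0.00000000e+00,  0.00000000e+00,  0.00000000e+00,
         1.00000000e+00]])}
scene {'intrinsics': array([[483.83120639,   0.        , 316.2141214 ],
       [  0.        , 483.83120639, 199.20916628],
       [  0.        ,   0.        ,   1.        ]]), 'pose': array([[-8.21465942e-01, -4.12000987e-01,  3.94270075e-01,
         1.35928783e+02],
       [-5.70255139e-01,  5.95514016e-01, -5.65837550e-01,
         6.06785834e+02],
       [-1.66772651e-03, -6.89650813e-01, -7.24140163e-01,
         9.68582032e+02],
       [ 0.00000000e+00,  0.00000000e+00,  0.00000000e+00,
         1.00000000e+00]])}
{'intrinsics': array([[309.70691629,   0.        ,
[... 496 characters left out ...]
ositions': array([-1.52627872e+00,  3.81122702e-01,  1.29815312e+00,  4.32883750e-06,
        1.46357688e+00, -2.15313532e-01]), 'joint_vel': array([ 0.00088326, -0.00223988, -0.00165821,  0.00042075,  0.0017583 ,
       -0.00043436]), 'joint_torque': array([ 2.73232603e-03, -4.38656545e+01, -2.24912596e+01,  7.14249071e-02,
        3.41933488e-02, -7.12213341e-05]), 'tool_pos': array([ 141.2857884 , -531.30900911,  252.21341582]), 'tool_rot': array([-6.27546203e-04,  9.91572669e-01,  1.29550168e-01,  5.58815386e-05]), 'contact_force': array([-1.02876642,  0.18081786, -1.05651777]), 'ft_torque': array([ 0.00209505,  0.01719987, -0.00700127]), 'grip_force': 0.0, 'opening': 1.0015682726520325}
```

View pics/top.png

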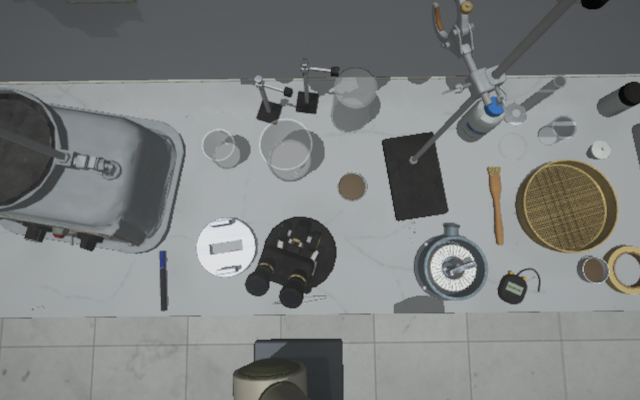

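View pics/scene.png

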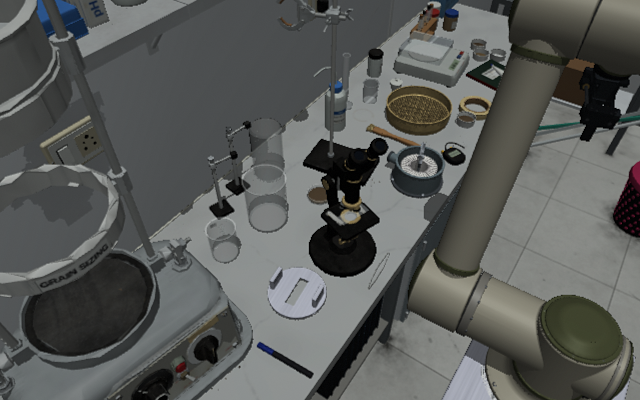

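The top view shows the cover at (227,248) with grips at about (222,223) and (230,268). The canister is at (451,266), its outlet pointing up at (451,230), with the wing nut near (460,268). The microscope stands at (295,255), and the petri dish shows faintly near (300,298).

```bash
cat > m.py <<'E'
from h import *
def fit(P):
    c,(a,b),t=cv2.minAreaRect(P[:,:2].astype(np.float32)); return np.round(c,1),np.round((a,b),1),round(t,1)
for n in('top','scene'):
    z=np.load(n+'.npz');W=z['W'];ok=z['d']>0;im=z['im']
    x,y,h=W[...,0],W[...,1],W[...,2]
    print(n)
    m=ok&(np.hypot(x-400,y-130)<110)&(h>5)&(im.min(2)>100)
    print('heights',np.histogram(h[m],bins=range(0,80,5)))
    p=W[m&(h>8)&(h<25)]; print('plate',cv2.minEnclosingCircle(p[:,:2].astype(np.float32)),np.median(p[:,2]),len(p))
    g=(m&(h>30)&(h<70)).astype(np.uint8)
    k,l,s,ce=cv2.connectedComponentsWithStats(g)
    for i in range(1,k):
        if s[i,4]>8: q=W[l==i];print(' grip',s[i,4],q.mean(0),q[:,2].max(),fit(q[q[:,2]>40]) if (q[:,2]>40).sum()>4 else '')
    m=ok&(np.hypot(x-375,y+385)<110)
    q=W[m&(h>60)&(h<76)];print('rim',cv2.minEnclosingCircle(q[:,:2].astype(np.float32)),np.median(q[:,2]),len(q))
    q=W[m&(h>80)]; print('nut',len(q),q.mean(0),q[:,2].max(),fit(q)); 
    for a in (80,90,100,110,120): print(a,(q[:,2]>a).sum(), q[q[:,2]>a][:,:2].mean(0))
im=np.load('top.npz')['im']
a=cv2.resize(im[195:300,170:340],None,fx=3.5,fy=3.5); b=cv2.resize(im[220:310,405:500],None,fx=4,fy=4)
o=np.zeros((a.shape[0]+0,0,3),np.uint8)
b=cv2.copyMakeBorder(b[:a.shape[0]],0,max(0,a.shape[0]-b.shape[0]),0,0,0)
cv2.imwrite('pics/crop.png',cv2.resize(np.hstack([a,b]),(800,300)))
E
python3 m.py
```

```text
top
heights (array([  0,  15, 132, 599,  22,   0,   2,   0,   4,  32,  60,   0,   0,
         0,   0]), array([ 0,  5, 10, 15, 20, 25, 30, 35, 40, 45, 50, 55, 60, 65, 70, 75]))
plate ((489.054931640625, 125.58222961425781), 57.85084915161133) 16.75849825544742 753
 grip 98 [471.55918838 115.64114416  49.93296755] 53.74725210782128 (array([471.5, 116.3]), array([10.3, 43. ]), 7.9)
rim ((459.04327392578125, -381.7406005859375), 65.78630828857422) 70.7969515309004 353
nut 209 [ 472.68820708 -378.00290186  108.25002805] 119.16087660435414 (array([ 472.3, -380.7]), array([16.1, 61.9]), 14.6)
80 209 [ 472.68820708 -378.00290186]
90 199 [ 472.46583375 -378.04449623]
100 173 [ 472.15562986 -378.68526194]
110 108 [ 472.10297896 -380.00584469]
120 0 [nan nan]
scene
heights (array([  0,  14, 144, 435,  17,   0,   0,   0,   0,  37,  33,   0,   0,
         0,   0]), array([ 0,  5, 10, 15, 20, 25, 30, 35, 40, 45, 50, 55, 60, 65, 70, 75]))
plate ((491.931884765625, 127.73774719238281), 58.485687255859375) 16.251928430222392 596
 grip 70 [471.0741738  121.28720783  50.19583044] 53.85716786953492 (array([470.9, 121.1]), array([ 9.1, 41.7]), 8.5)
rim ((457.46527099609375, -379.57818603515625), 69.03721618652344) 68.19053925760704 210
nut 94 [ 469.24560273 -370.15300581  105.28042621] 119.56915296640943 (array([ 470. , -374.5]), array([16.4, 59.8]), 25.1)
80 94 [ 469.24560273 -370.15300581]
90 83 [ 469.09744803 -370.32361559]
100 69 [ 469.83637812 -372.60803381]
110 36 [ 470.76510188 -375.79628212]
120 0 [nan nan]m.py:18: RuntimeWarning: Mean of empty slice.
  for a in (80,90,100,110,120): print(a,(q[:,2]>a).sum(), q[q[:,2]>a][:,:2].mean(0))
  ret = um.true_divide(
```

View pics/crop.png

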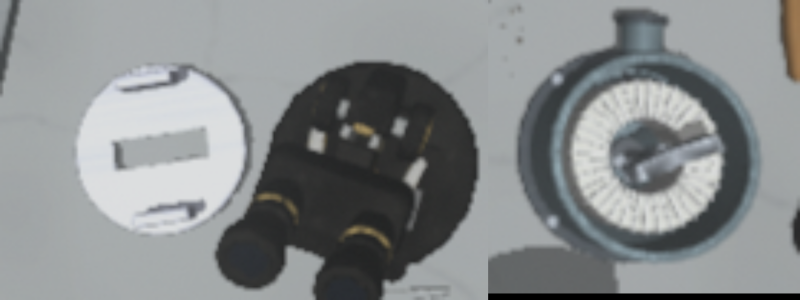

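```bash
cat > m.py <<'E'
from h import *
def fit(P):
    c,(a,b),t=cv2.minAreaRect(P[:,:2].astype(np.float32)); return np.round(c,1),np.round((a,b),1),round(t,1)
def circ(P):
    A=np.c_[2*P[:,:2],np.ones(len(P))]; s=np.linalg.lstsq(A,(P[:,:2]**2).sum(1),rcond=None)[0]
    return s[:2],np.sqrt(s[2]+s[0]**2+s[1]**2)
for n in('top','scene'):
    z=np.load(n+'.npz');W=z['W'];ok=z['d']>0;im=z['im']
    x,y,h=W[...,0],W[...,1],W[...,2]
    print(n)
    m=ok&(np.hypot(x-525,y-125)<100)&(h>5)&(im.min(2)>100)
    p=W[m&(h>8)&(h<25)]; print('plate',cv2.minEnclosingCircle(p[:,:2].astype(np.float32)),np.median(p[:,2]),len(p))
    g=(m&(h>25)&(h<70)).astype(np.uint8)
    k,l,s,ce=cv2.connectedComponentsWithStats(g)
    for i in range(1,k):
        if s[i,4]>8: q=W[l==i];q=q[q[:,2]>44];print(' grip',len(q),q.mean(0),fit(q))
    m=ok&(np.hypot(x-480,y+385)<110)
    q=W[m&(h>65)&(h<76)];q=q[np.hypot(q[:,0]-480,q[:,1]+385)>50];print('rim',cv2.minEnclosingCircle(q[:,:2].astype(np.float32)),circ(q),np.median(q[:,2]),len(q))
    q=W[m&(h>80)]; print('nut',len(q),q.mean(0),q[:,2].max())
    for a in (80,100,110,114):
        r=q[q[:,2]>a]; print(a,len(r),r[:,:2].mean(0),fit(r))
    # glass / others
    b=(ok&(h>25)&(x>300)&(y<60)&(y>-280)); print('micro',W[b].min(0),W[b].max(0))
E
python3 m.py
```

```text
top
plate ((524.5718383789062, 124.30150604248047), 68.33454895019531) 16.71044296375908 2207
 grip 87 [578.07812081 131.63884551  50.52111381] (array([578.3, 131.3]), array([10.1, 42.8]), 10.0)
 grip 92 [471.67917023 116.04545575  50.60249169] (array([471.6, 116.3]), array([ 9.7, 43.1]), 8.7)
rim ((473.28363037109375, -381.83856201171875), 68.89302825927734) (array([ 472.78650218, -381.361536  ]), np.float64(64.84616699004364)) 70.88602883937824 678
nut 225 [ 473.61301347 -379.95864227  108.12354932] 119.16087660435414
80 225 [ 473.61301347 -379.95864227] (array([ 472.3, -380.9]), array([16.1, 62.2]), 14.6)
100 185 [ 473.02520666 -380.44640331] (array([ 472.5, -381.1]), array([10.6, 62.3]), 19.4)
110 116 [ 472.99267492 -381.77696273] (array([ 472.9, -381.6]), array([10.2, 60.9]), 19.5)
114 62 [ 472.95526575 -381.46864154] (array([ 473. , -381.8]), array([10. , 59.2]), 19.2)
micro [ 300.0027326  -279.99486803   25.01193128] [940.87586402  59.98601818 504.1022218 ]
scene
plate ((525.252685546875, 127.90491485595703), 69.00080108642578) 16.1658839876618 1781
 grip 62 [577.93336518 136.49540924  49.7761936 ] (array([578.6, 135.2]), array([10.9, 44.2]), 5.7)
 grip 70 [471.0741738  121.28720783  50.19583044] (array([470.9, 121.1]), array([ 9.1, 41.7]), 8.5)
rim ((472.0299987792969, -378.10345458984375), 71.14739990234375) (array([ 471.38738364, -376.88198894]), np.float64(65.0751081157862)) 69.1302625570595 323
nut 95 [ 469.40216596 -370.4757076   105.37151608] 119.56915296640943
80 95 [ 469.40216596 -370.4757076 ] (array([ 470. , -374.5]), array([16.4, 59.8]), 25.1)
100 70 [ 470.04041715 -373.01091441] (array([ 470.7, -374.6]), array([10. , 59.8]), 19.5)
110 37 [ 471.12602101 -376.4723198 ] (array([ 470.5, -375. ]), array([ 9.7, 59. ]), 19.2)
114 18 [ 470.59885884 -375.84596537] (array([ 470.8, -375.4]), array([ 9.1, 58.1]), 20.0)
micro [ 300.05845664 -279.99976301   25.00140407] [942.89290793  59.99568127 647.00258131]
```

The cover is near (525, 124.5) at a yaw of about 8.5°. The canister is near (472.8, -381.5), and the nut's yaw is about 19.4°. I'll go above the near grip at (471.6, 116.2).

{"name": "play_rows", "arguments": {
  "deltas": [
    [0,0,-0.05,0,-1],
    [0,0,-0.05,0,-1],
    [0,0,-0.05,0,-1],
    [0.02,-0.022,0,0,-1],
    [0.027,-0.03,0,0,-1],
    [0.027,-0.03,0,0,-1],
    [0.027,-0.03,0,0,-1],
    [0.027,-0.03,0,0,-1],
    [0.027,-0.03,0,0,-1],
    [0.027,-0.03,0,0,-1],
    [0.027,-0.03,0,0,-1],
    [0.027,-0.03,0,0,-1],
    [0.027,-0.03,0,0,-1],
    [0.027,-0.03,0,0,-1],
    [0.027,-0.03,0,0,-1],
    [0.027,-0.03,0,0,-1],
    [0.027,-0.03,0,0,-1],
    [0.027,-0.03,0,0,-1],
    [0.027,-0.03,0,0,-1],
    [0.027,-0.03,0,0,-1]
  ],
  "grip_force": 50
}}

```text
time: 2.1
tool_pos: [449.5, 71.5, 402.5]
tool_rot: [-0.0, 0.992, 0.13, -0.0]
contact_force: [0.5, -0.2, 1.5]
opening: 0.998
grip_force: 0.0
```

{"name": "play_rows", "arguments": {
  "deltas": [
    [0,0,0,-8.36,-1],
    [0,0,0,-8.36,-1],
    [0,0,0,-8.36,-1],
    [0,0,0,-8.36,-1],
    [0,0,0,-8.36,-1],
    [0,0,0,-8.36,-1],
    [0,0,0,-8.36,-1],
    [0,0,0,-8.36,-1],
    [0,0,0,-8.36,-1],
    [0,0,0,-8.36,-1],
    [0,0,0,0,-1]
  ]
}}

```text
time: 3.2
tool_pos: [449.1, 69.7, 402.5]
tool_rot: [-0.0, 0.652, 0.758, -0.0]
contact_force: [-0.2, -0.3, 0.3]
opening: 0.999
grip_force: 0.0
```

```bash
cat >> h.py <<'E'
def go(x,y,z,psi):
    """tool-frame shift from the present pose to the target, then twist"""
    from scipy.spatial.transform import Rotation as R
    o=arm.get_obs(); q=o['tool_rot']; r=R.from_quat(np.r_[q[1:],q[0]]); M=r.as_matrix()
    p=np.degrees(np.arctan2(M[1,0],M[0,0]))
    d=M.T@(np.array([x,y,z])-o['tool_pos'])
    print('t',round(o['time'],2),'pos',o['tool_pos'].round(1),'psi',round(p,2),'tilt',np.degrees(np.arccos(-M[2,2])).round(2),'q6',np.degrees(o['joint_positions'][5]).round(1),'F',o['contact_force'].round(1),'op',round(o['opening'],3),'grip',round(o['grip_force'],1))
    print('  delta mm',d.round(1),'twist',round((p-psi+180)%360-180,2))
E
python3 -c "
from h import *
go(471.6,116.2,120,98.5)"
```

```text
t 3.2 pos [449.1  69.7 402.5] psi 98.56 tilt 0.04 q6 -14.7 F [-0.2 -0.3  0.3] op 0.999 grip 0.0
  delta mm [ 42.5  29.4 282.5] twist 0.06
```

{"name": "play_rows", "arguments": {
  "deltas": [
    [0.0212,0.0147,0,0,-1],
    [0.0213,0.0147,0,0,-1],
    [0,0,0.045,0,-1],
    [0,0,0.045,0,-1],
    [0,0,0.045,0,-1],
    [0,0,0.045,0,-1],
    [0,0,0.045,0,-1],
    [0,0,0.0375,0,-1],
    [0,0,0,0,-1],
    [0,0,0,0,-1]
  ]
}}

```text
time: 4.2
tool_pos: [472.4, 116.1, 141.1]
tool_rot: [0.0, 0.654, 0.757, 0.0]
contact_force: [-0.3, -0.3, 1.2]
opening: 0.997
grip_force: 0.0
```

```bash
python3 -c "
from h import *
go(471.6,116.2,43,98.5)
im,d,c=grab('wrist'); cv2.imwrite('pics/w1.png',im); np.savez('w1.npz',im=im,d=d)"
```

```text
t 4.2 pos [472.4 116.1 141.1] psi 98.36 tilt 0.01 q6 -8.5 F [-0.3 -0.3  1.2] op 0.997 grip 0.0
  delta mm [ 0.2 -0.8 98.1] twist -0.14
```

View pics/w1.png

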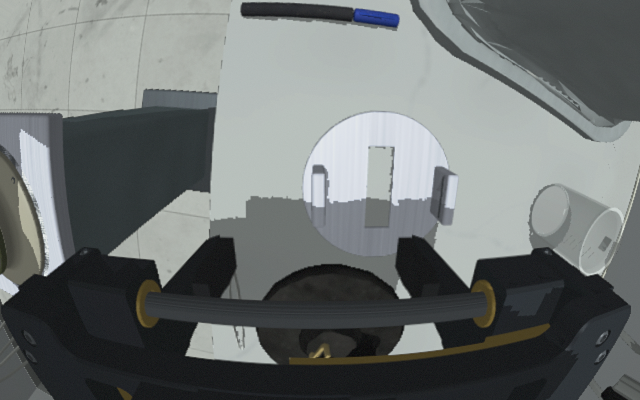

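The wrist view shows the near grip at (318,193), midway between the fingertips at about (222,240) and (412,240), and the far grip at (448,195). I'll check the near grip's position numerically.

```bash
cat >> h.py <<'E'
def wworld(d,pos,rot):
    from scipy.spatial.transform import Rotation as R
    c=optics.get_calibration('wrist');K=c['intrinsics'];H=c['hand_eye']
    v,u=np.mgrid[:400,:640]; a=(u-K[0,2])/K[0,0]; b=(v-K[1,2])/K[1,1]; t=np.hypot(a,b)+1e-9
    s=np.tan(np.minimum(t,1.4))/t
    X=np.stack([a*s*d,b*s*d,d],-1)@H[:3,:3].T+H[:3,3]
    return X@R.from_quat(np.r_[rot[1:],rot[0]]).as_matrix().T+pos
E
python3 - <<'E'
from h import *
z=np.load('w1.npz');o=arm.get_obs();W=wworld(z['d'],o['tool_pos'],o['tool_rot'])
for n,c in(('near',(471,116)),('far',(578,131))):
    m=(z['d']>0)&(np.hypot(W[...,0]-c[0],W[...,1]-c[1])<35)&(W[...,2]>43)&(W[...,2]<62)
    P=W[m].astype(np.float32);print(n,len(P),cv2.minAreaRect(P[:,:2]),P[:,2].mean())
E
```

```text
Traceback (most recent call last):
cv2.error: OpenCV(4.12.0) /io/opencv/modules/imgproc/src/convhull.cpp:143: error: (-215:Assertion failed) total >= 0 && (depth == CV_32F || depth == CV_32S) in function 'convexHull'
```

Run:
```python
from h import *
z=np.load('w1.npz');o=arm.get_obs();W=wworld(z['d'],o['tool_pos'],o['tool_rot'])
print(W[193,318],W[193,448],W[150,340],z['d'][193,318])
for n,c in(('near',(471,116)),('far',(578,131))):
    m=(z['d']>0)&(np.hypot(W[...,0]-c[0],W[...,1]-c[1])<35)&(W[...,2]>43)&(W[...,2]<62)
    P=np.ascontiguousarray(W[m][:,:2],np.float32);print(n,len(P),len(P) and cv2.minAreaRect(P),W[m][:,2].mean())
```

```text
[474.26779591 126.42887404  49.50088139] [577.87995315 142.17515047  50.81048322] [488.80010565 156.50578673  16.90372733] 235.11166
near 744 ((475.3923034667969, 121.12614440917969), (9.891687393188477, 43.90853500366211), 8.25774097442627) 50.390273514362704
far 726 ((581.5306396484375, 136.220703125), (10.833748817443848, 44.10097885131836), 7.357027530670166) 49.71432541266578
```

{"name": "play_rows", "arguments": {
  "deltas": [
    [0.0036,0.002,0,0,-1],
    [0,0,0.03,0,-1],
    [0,0,0.03,0,-1],
    [0,0,0.03,0,-1],
    [0,0,0.012,0,-1],
    [0,0,0.005,0,-1],
    [0,0,0,0,-1],
    [0,0,0,0,1],
    [0,0,0,0,1],
    [0,0,0,0,1],
    [0,0,0,0,1],
    [0,0,0,0,1],
    [0,0,0,0,1],
    [0,0,0,0,1],
    [0,0,0,0,1]
  ],
  "grip_force": 60
}}

```text
time: 5.75
tool_pos: [473.4, 120.0, 33.2]
tool_rot: [-0.0, 0.653, 0.757, -0.0]
contact_force: [-0.4, 0.3, 0.9]
opening: 0.297
grip_force: 0.0
```

```bash
python3 -c "
from h import *
go(474,120,34,98.2)"
```

```text
t 5.75 pos [473.4 120.   33.2] psi 98.48 tilt 0.0 q6 -8.2 F [-0.4  0.3  0.9] op 0.297 grip 0.0
  delta mm [-0.1  0.6 -0.8] twist 0.28
```

Still closing. I'll close fully, then lift.

{"name": "play_rows", "arguments": {
  "deltas": [
    [0,0,0,0,1],
    [0,0,0,0,1],
    [0,0,0,0,1],
    [0,0,0,0,1],
    [0,0,0,0,1],
    [0,0,0,0,1]
  ]
}}

```text
time: 6.35
tool_pos: [473.5, 120.0, 33.3]
tool_rot: [0.0, 0.653, 0.757, 0.0]
contact_force: [-0.3, -0.1, -0.9]
opening: 0.109
grip_force: 60.0
```

{"name": "play_rows", "arguments": {
  "deltas": [
    [0,0,-0.005,0,1],
    [0,0,-0.015,0,1],
    [0,0,-0.025,0,1],
    [0,0,-0.025,0,1],
    [0,0,-0.01,0,1],
    [0,0,0,0,1],
    [0,0,0,0,1]
  ]
}}

```text
time: 7.05
tool_pos: [472.9, 120.0, 112.5]
tool_rot: [-0.001, 0.653, 0.757, -0.0]
contact_force: [0.5, -0.1, -2.3]
opening: 0.106
grip_force: 60.0
```

Run:
```python
from h import *
go(473.4,120,420,98.5)
o=arm.get_obs();im,d,c=grab('wrist');cv2.imwrite('pics/w2.png',im);W=wworld(d,o['tool_pos'],o['tool_rot'])
T=o['tool_pos']
M=__import__('scipy.spatial.transform',fromlist=['Rotation']).Rotation.from_quat(np.r_[o['tool_rot'][1:],o['tool_rot'][0]]).as_matrix()
L=(W-T)@M
np.save('L2.npy',L)
# plate in tool coords: expected z about +17..18
m=(d>0)&(im.min(2)>110)&(L[...,2]>0)&(L[...,2]<40)&(L[...,1]<130)&(L[...,1]>-25)&(L[...,0]>-30)&(L[...,0]<85)
P=L[m];q=P[(P[:,2]>5)]
A=np.c_[q[:,:2],np.ones(len(q))];s=np.linalg.lstsq(A,q[:,2],rcond=None)[0];print('plane',s,len(q),np.std(q[:,2]-A@s))
# far grip top
m=(d>0)&(L[...,1]>80)&(L[...,1]<130)&(np.abs(L[...,0])<50)&(L[...,2]<-5)&(L[...,2]>-40)
P=np.ascontiguousarray(L[m][:,:2],np.float32);print('far grip',len(P),len(P) and cv2.minAreaRect(P),L[m][:,2].mean())
```

```text
t 7.05 pos [472.9 120.  112.5] psi 98.48 tilt 0.08 q6 -8.2 F [ 0.5 -0.1 -2.3] op 0.106 grip 60.0
  delta mm [ 0.000e+00  1.000e-01 -3.075e+02] twist -0.02
plane [2.18405344e-03 1.91818286e-03 1.72882039e+01] 19648 0.768604703580266
far grip 1427 ((3.4875755310058594, 107.8939208984375), (38.753597259521484, 11.440020561218262), 0.858022153377533) -12.747861970726454
```

View pics/w2.png

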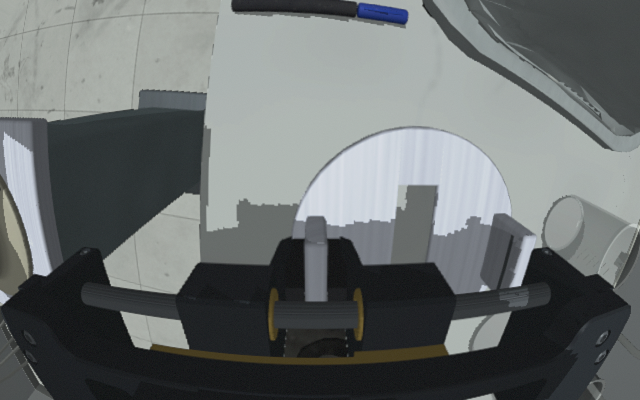

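The cover is held flat, with tilt under 0.003, and its centre is at about (1, 54) in the tool frame. Next I'll lift over the microscope and carry it to the canister.

{"name": "play_rows", "arguments": {
  "deltas": [
    [0,0,-0.02,0,1],
    [0,0,-0.035,0,1],
    [0,0,-0.04,0,1],
    [0,0,-0.04,0,1],
    [0,0,-0.04,0,1],
    [0,0,-0.04,0,1],
    [0,0,-0.04,0,1],
    [0,0,-0.035,0,1],
    [0,0,-0.018,0,1],
    [0,0,0,0,1]
  ]
}}

```text
time: 8.1
tool_pos: [474.0, 120.0, 422.1]
tool_rot: [0.001, 0.653, 0.757, 0.001]
contact_force: [0.2, -0.4, -2.3]
opening: 0.107
grip_force: 60.0
```

{"name": "play_rows", "arguments": {
  "deltas": [
    [-0.014,-0.0035,0,0,1],
    [-0.028,-0.007,0,0,1],
    [-0.028,-0.007,0,0,1],
    [-0.028,-0.007,0,0,1],
    [-0.028,-0.007,0,0,1],
    [-0.028,-0.007,0,0,1],
    [-0.028,-0.007,0,0,1],
    [-0.028,-0.007,0,0,1],
    [-0.028,-0.007,0,0,1],
    [-0.028,-0.007,0,0,1],
    [-0.028,-0.007,0,0,1],
    [-0.028,-0.007,0,0,1],
    [-0.028,-0.007,0,0,1],
    [-0.028,-0.007,0,0,1],
    [-0.028,-0.007,0,0,1],
    [-0.028,-0.007,0,0,1],
    [-0.028,-0.007,0,0,1],
    [-0.028,-0.007,0,0,1],
    [-0.014,-0.0035,0,0,1],
    [0,0,0,0,1]
  ]
}}

```text
time: 10.1
tool_pos: [423.0, -398.5, 418.7]
tool_rot: [-0.002, 0.654, 0.757, 0.0]
contact_force: [0.2, 0.1, -2.7]
opening: 0.108
grip_force: 60.0
```

{"name": "play_rows", "arguments": {
  "deltas": [
    [0,0,0,-3,1],
    [0,0,0,-4,1],
    [0,0,0,-3.9,1],
    [0,0,0.02,0,1],
    [0,0,0.03,0,1],
    [0,0,0.04,0,1],
    [0,0,0.04,0,1],
    [0,0,0.04,0,1],
    [0,0,0.03,0,1],
    [0,0,0.02,0,1],
    [0,0,0.01,0,1],
    [0,0,0,0,1],
    [0,0,0,0,1]
  ]
}}

```text
time: 11.4
tool_pos: [423.6, -396.9, 192.3]
tool_rot: [0.001, 0.578, 0.816, -0.0]
contact_force: [0.3, 0.2, -1.4]
opening: 0.108
grip_force: 60.0
```

Run:
```python
from h import *
go(422.7,-396.9,185,109.4)
o=arm.get_obs()
for n in('top','scene'):
    im,d,c=grab(n); np.savez(f'{n}3.npz',im=im,W=world(d,c),d=d); cv2.imwrite(f'pics/{n}3.png',im)
im,d,c=grab('wrist');cv2.imwrite('pics/w3.png',im);np.savez('w3.npz',im=im,d=d,p=o['tool_pos'],r=o['tool_rot'])
A=[cv2.imread(f'pics/{n}.png') for n in('w3','top3','scene3')]
a=cv2.resize(A[0],(800,500))[:340]; b=cv2.resize(A[1][200:330,380:530],(300,260)); c=cv2.resize(A[2][100:230,340:490],(300,260))
o=np.zeros((600,800,3),np.uint8);o[:340]=a;o[340:,:300]=b;o[340:,300:600]=c;cv2.imwrite('pics/m3.png',o)
```

```text
t 11.4 pos [ 423.6 -396.9  192.3] psi 109.41 tilt 0.09 q6 -74.2 F [ 0.3  0.2 -1.4] op 0.108 grip 60.0
  delta mm [ 0.3 -0.8  7.3] twist 0.01
```

View pics/m3.png

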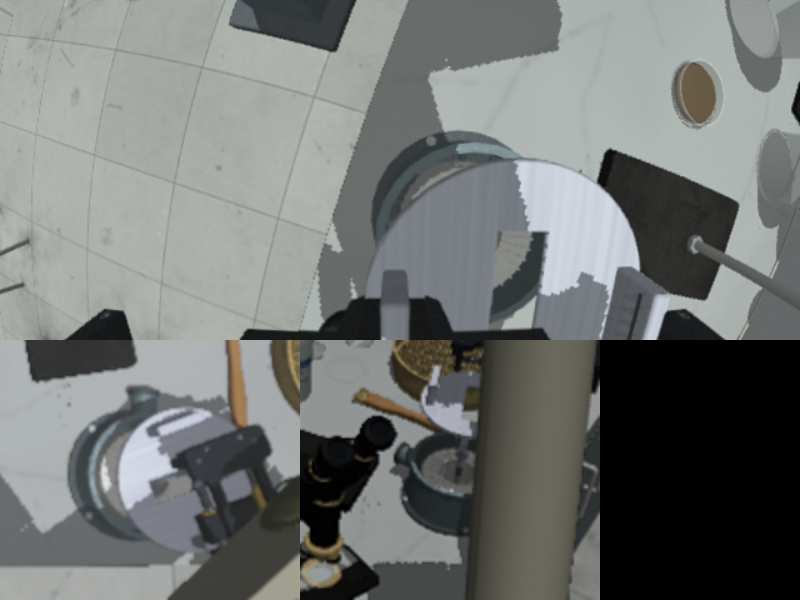

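The wrist view (top) shows the canister rim at upper left behind the plate, and the filter through the slot. In the top and scene crops, part of the rim and most of the plate are visible. I'll fit both by circles of known radius.

```bash
cat > rel.py <<'E'
from h import *
from scipy.optimize import least_squares
def fixc(P,r,c0): 
    s=least_squares(lambda c:np.hypot(P[:,0]-c[0],P[:,1]-c[1])-r,c0,loss='soft_l1',f_scale=1.); return s.x.round(1),len(P),np.abs(s.fun).mean().round(2)
def outer(P,c0,R):  # farthest point per angular bin
    for _ in range(5):
        a=np.arctan2(P[:,1]-c0[1],P[:,0]-c0[0]);r=np.hypot(P[:,0]-c0[0],P[:,1]-c0[1]);b=(a*30).astype(int)
        Q=np.array([P[b==k][np.argmax(r[b==k])] for k in np.unique(b)]);Q=Q[np.abs(np.hypot(Q[:,0]-c0[0],Q[:,1]-c0[1])-R)<6]
        c0,n,e=fixc(Q,R,c0)
    return c0,n,e
def run(tag,zt):
    z=np.load('w3.npz')
    D=[('top',np.load(f'top{tag}.npz')),('wrist',z),('scene',np.load(f'scene{tag}.npz'))]
    for n,z in D:
        W=z['W'] if n!='wrist' else wworld(z['d'],z['p'],z['r'])
        ok=(z['d']>0)&(np.hypot(W[...,0]-473,W[...,1]+379)<90)
        h=W[...,2]; q=W[ok&(h>66)&(h<75)]; q=q[np.hypot(q[:,0]-473,q[:,1]+379)>56]
        print(n,'rim',fixc(q,64.5,(473,-379)) if len(q)>5 else len(q),end=' ')
        p=W[ok&(np.abs(h-zt)<6)]; print('plate',outer(p,np.array([473.,-379]),68) if len(p)>50 else len(p),np.median(p[:,2]))
        m=ok&(h>102)&(h<125); print('  nut?',m.sum(),W[m].mean(0) if m.any() else '')
if __name__=='__main__': run(3,192.3-17.5)
E
python3 rel.py
```

```text
top rim (array([ 472.8, -380.8]), 308, np.float64(1.75)) plate (array([ 472.2, -382.6]), 123, np.float64(0.78)) 175.94503916016004
  nut? 70 [ 472.19285549 -384.60828803  111.49996723]
wrist rim (array([ 475.1, -377.4]), 1576, np.float64(1.73)) plate (array([ 474.9, -378.7]), 92, np.float64(0.38)) 174.87219742619055
  nut? 10 [ 484.28872235 -387.24969031  114.68032382]
scene rim (array([ 471.6, -376.1]), 153, np.float64(2.01)) plate (array([ 469.6, -378.5]), 78, np.float64(1.51)) 174.76773932757737
  nut? 40 [ 465.96770471 -361.28240733  109.90089299]
```

{"name": "play_rows", "arguments": {
  "deltas": [
    [0.0013,0.001,0,0,1],
    [0,0,0.02,0,1],
    [0,0,0.02,0,1],
    [0,0,0.015,0,1],
    [0,0,0.01,0,1],
    [0,0,0.01,0,1],
    [0,0,0.008,0,1],
    [0,0,0,0,1],
    [0,0,0,0,1]
  ]
}}

```text
time: 12.45
tool_pos: [423.8, -395.7, 108.6]
tool_rot: [0.0, 0.578, 0.816, -0.0]
contact_force: [1.0, -0.0, -1.8]
opening: 0.107
grip_force: 60.0
```

{"name": "play_rows", "arguments": {
  "deltas": [
    [0,0,0.003,0,1],
    [0,0,0.003,0,1],
    [0,0,0.003,0,1],
    [0,0,0,0,1]
  ]
}}

```text
time: 12.85
tool_pos: [423.6, -395.4, 98.8]
tool_rot: [-0.0, 0.578, 0.816, 0.0]
contact_force: [-0.0, 1.1, -2.1]
opening: 0.11
grip_force: 60.0
```

{"name": "play_rows", "arguments": {
  "deltas": [
    [0,0,0.002,0,1],
    [0,0,0.002,0,1],
    [0,0,0.001,0,1],
    [0,0,0.001,0,1],
    [0,0,0,0,1]
  ]
}}

```text
time: 13.35
tool_pos: [423.7, -395.6, 93.4]
tool_rot: [0.0, 0.578, 0.816, -0.0]
contact_force: [-1.1, -0.2, -0.5]
opening: 0.11
grip_force: 60.0
```

{"name": "play_rows", "arguments": {
  "deltas": [
    [0,0,0.001,0,1],
    [0,0,0,0,1],
    [0,0,0,0,0.4],
    [0,0,0,0,0.4],
    [0,0,0,0,0.4],
    [0,0,0,0,0.4],
    [0,0,0,0,0.4]
  ]
}}

```text
time: 14.05
tool_pos: [423.7, -395.6, 92.2]
tool_rot: [-0.0, 0.578, 0.816, 0.0]
contact_force: [-0.7, -0.3, -0.2]
opening: 0.3
grip_force: 0.0
```

{"name": "play_rows", "arguments": {
  "deltas": [
    [0,0,-0.01,0,0.4],
    [0,0,-0.02,0,0.4],
    [0,0,-0.025,0,0.4],
    [0,0,-0.025,0,0.4],
    [-0.001,0.05,-0.01,0,0.4],
    [0,0,0,0,0.4],
    [0,0,0,0,0.4]
  ]
}}

```text
time: 14.75
tool_pos: [470.7, -379.7, 182.5]
tool_rot: [0.0, 0.577, 0.817, -0.0]
contact_force: [0.0, 0.2, -0.4]
opening: 0.3
grip_force: 0.0
```

```bash
cat > nut.py <<'E'
from h import *
from rel import fixc,outer
o=arm.get_obs();go(473,-379,120,109.4)
im,d,c=grab('wrist');W=wworld(d,o['tool_pos'],o['tool_rot'])
it,dt,c=grab('top');Wt=world(dt,c)
cv2.imwrite('pics/w4.png',im);cv2.imwrite('pics/top4.png',it)
for n,W,d in(('wrist',W,d),('top',Wt,dt)):
    h=W[...,2];ok=(d>0)&(np.hypot(W[...,0]-473,W[...,1]+379)<85)
    p=W[ok&(h>68)&(h<82)]; print(n,'plate',outer(p,np.array([473.,-379]),68),np.median(p[:,2]))
    A=np.c_[p[:,:2]-[473,-379],np.ones(len(p))];print('  slope',np.linalg.lstsq(A,p[:,2],rcond=None)[0])
    m=ok&(h>95)&(h<125)&(np.hypot(W[...,0]-473,W[...,1]+379)<36);q=np.ascontiguousarray(W[m][:,:2],np.float32)
    if len(q)>5: print('  nut',len(q),cv2.minAreaRect(q),np.percentile(h[m],[50,90,98]).round(1))
    m=m&(h>107)
    q=np.ascontiguousarray(W[m][:,:2],np.float32)
    if len(q)>5: print('  nut hi',len(q),cv2.minAreaRect(q))
    m=ok&(h>100)&(h<118)&(np.hypot(W[...,0]-473,W[...,1]+379)>40);print('  grips',W[m].mean(0) if m.any() else 0)
E
python3 nut.py
```

```text
t 14.75 pos [ 470.7 -379.7  182.5] psi 109.48 tilt 0.03 q6 -69.6 F [ 0.   0.2 -0.4] op 0.3 grip 0.0
  delta mm [-0.   2.4 62.5] twist 0.08
wrist plate (array([ 475.3, -377.1]), 120, np.float64(0.6)) 75.99102141725146
  slope [ 2.01790730e-04 -2.66234552e-04  7.60106320e+01]
  nut 1167 ((475.5838317871094, -376.928955078125), (10.142854690551758, 60.80515670776367), 19.482213973999023) [112.1 115.3 116.1]
  nut hi 1017 ((475.5786437988281, -376.9302978515625), (10.136147499084473, 60.80405807495117), 19.4577579498291)
  grips [ 474.93316    -375.2374959   108.52298813]
top plate (array([ 472. , -381.5]), 92, np.float64(0.8)) 77.00851960853072
  slope [ 4.32847011e-04 -5.79870688e-03  7.70801629e+01]
  nut 126 ((469.4071350097656, -372.23272705078125), (10.59225082397461, 42.158233642578125), 19.447511672973633) [110.  116.3 118.2]
  nut hi 98 ((469.6935119628906, -372.1397705078125), (10.305377006530762, 42.24699783325195), 18.87993812561035)
  grips [ 523.08756858 -360.91715884  110.18498776]
```

View pics/w4.png

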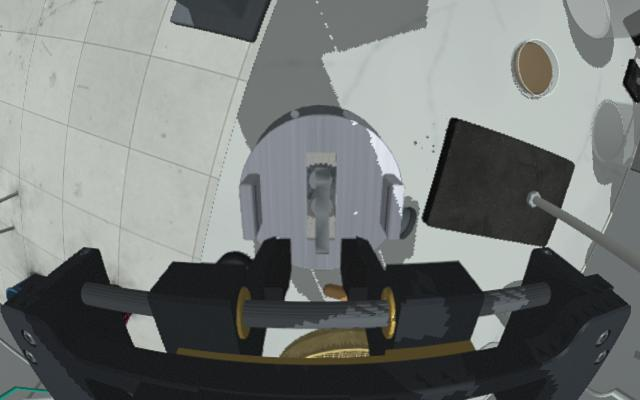

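The cover is seated: the plate top is at 76.0 mm, flat and centred, with the wing nut standing through the slot at (320,200). Next I grip the nut across its wing.

{"name": "play_rows", "arguments": {
  "deltas": [
    [0.0006,0.0048,0,0,0.4],
    [0,0,0.02,0,0.4],
    [0,0,0.025,0,0.4],
    [0,0,0.02,0,0.4],
    [0,0,0.0105,0,0.4],
    [0,0,0,0,0.4],
    [0,0,0,0,0.4]
  ],
  "grip_force": 25
}}

```text
time: 15.55
tool_pos: [474.7, -378.4, 107.3]
tool_rot: [0.0, 0.578, 0.816, -0.0]
contact_force: [-0.7, -0.2, -0.2]
opening: 0.297
grip_force: 0.0
```

{"name": "play_rows", "arguments": {
  "deltas": [
    [0,0,0,0,1],
    [0,0,0,0,1],
    [0,0,0,0,1],
    [0,0,0,0,1],
    [0,0,0,0,1],
    [0,0,0,0,1]
  ]
}}

```text
time: 16.15
tool_pos: [474.9, -378.2, 107.2]
tool_rot: [0.001, 0.578, 0.816, -0.0]
contact_force: [1.4, 0.6, 5.4]
opening: 0.11
grip_force: 25.0
```

```bash
python3 -c "
from h import *
go(475,-377.5,106,109.4);print(arm.get_obs()['ft_torque'])"
```

```text
t 16.15 pos [ 474.9 -378.2  107.2] psi 109.39 tilt 0.09 q6 -69.1 F [1.4 0.6 5.4] op 0.11 grip 25.0
  delta mm [0.7 0.3 1.2] twist -0.01
[ 0.13805335 -0.29741001  0.00361032]
```

{"name": "play_rows", "arguments": {
  "deltas": [
    [0,0,0.0001,4,1],
    [0,0,0.00022,8,1],
    [0,0,0.00022,8,1],
    [0,0,0.00022,8,1],
    [0,0,0.00022,8,1],
    [0,0,0.00022,8,1]
  ]
}}

```text
time: 16.75
tool_pos: [475.5, -378.3, 106.0]
tool_rot: [0.001, 0.843, 0.538, 0.001]
contact_force: [5.3, 0.9, 5.0]
opening: 0.108
grip_force: 25.0
```

```bash
python3 -c "
from h import *
go(475,-377.5,106,109.4);print(arm.get_obs()['ft_torque'])"
```

```text
t 16.75 pos [ 475.5 -378.3  106. ] psi 65.06 tilt 0.17 q6 -24.8 F [5.3 0.9 5. ] op 0.108 grip 25.0
  delta mm [ 0.5 -0.8  0. ] twist -44.34
[ 0.12130569 -0.86735757  0.06317449]
```

{"name": "play_rows", "arguments": {
  "deltas": [
    [0.0003,0.0007,0.00022,8,1],
    [0,0,0.00022,8,1],
    [0,0,0.00022,8,1],
    [0,0,0.00022,8,1],
    [0,0,0.00022,8,1],
    [0,0,0.00022,8,1],
    [0,0,0.00022,8,1],
    [0,0,0.00022,8,1],
    [0,0,0.00022,8,1],
    [0,0,0.00022,8,1],
    [0,0,0.00022,8,1],
    [0,0,0.00022,8,1],
    [0,0,0.00022,8,1],
    [0,0,0.00022,8,1],
    [0,0,0.00022,8,1],
    [0,0,0.00022,8,1],
    [0,0,0,0,1]
  ]
}}

```text
time: 18.45
tool_pos: [475.6, -379.7, 102.5]
tool_rot: [0.001, 0.853, -0.522, 0.002]
contact_force: [0.5, -5.1, 3.7]
opening: 0.112
grip_force: 25.0
```

```bash
python3 -c "
from h import *
go(475,-377.5,106,109.4);print(arm.get_obs()['ft_torque'])"
```

```text
t 18.45 pos [ 475.6 -379.7  102.5] psi -62.87 tilt 0.23 q6 103.2 F [ 0.5 -5.1  3.7] op 0.112 grip 25.0
  delta mm [-2.2 -0.4 -3.5] twist -172.27
[-0.79106309 -0.2063958  -0.04167443]
```

{"name": "play_rows", "arguments": {
  "deltas": [
    [0.0007,0.0004,0.00022,8,1],
    [0,0,0.00022,8,1],
    [0,0,0.00022,8,1],
    [0,0,0.00022,8,1],
    [0,0,0.00022,8,1],
    [0,0,0.00022,8,1],
    [0,0,0,0,1],
    [0,0,0,0,0.4],
    [0,0,0,0,0.4],
    [0,0,0,0,0.4],
    [0,0,0,0,0.4],
    [0,0,-0.015,0,0.4],
    [0,0,-0.025,0,0.4],
    [0,0,0,0,0.4]
  ]
}}

```text
time: 19.85
tool_pos: [476.1, -379.7, 143.2]
tool_rot: [0.0, -0.569, 0.822, -0.003]
contact_force: [-0.2, -0.0, -0.1]
opening: 0.304
grip_force: 0.0
```

{"name": "play_rows", "arguments": {
  "deltas": [
    [0,0,0,-4,0.4],
    [0,0,0,-8.5,0.4],
    [0,0,0,-8.5,0.4],
    [0,0,0,-8.5,0.4],
    [0,0,0,-8.5,0.4],
    [0,0,0,-8.5,0.4],
    [0,0,0,-8.5,0.4],
    [0,0,0,-8.5,0.4],
    [0,0,0,-8.5,0.4],
    [0,0,0,-8.5,0.4],
    [0,0,0,-8.5,0.4],
    [0,0,0,-8.5,0.4],
    [0,0,0,-8.5,0.4],
    [0,0,0,-8.5,0.4],
    [0,0,0,-8.5,0.4],
    [0,0,0,-8.5,0.4],
    [0,0,0,-8.5,0.4],
    [0,0,0,-8.5,0.4],
    [0,0,0,-8.5,0.4],
    [0,0,0,-8.5,0.4]
  ]
}}

```text
time: 21.85
tool_pos: [475.1, -378.6, 139.4]
tool_rot: [-0.001, 0.886, 0.464, -0.0]
contact_force: [0.6, -0.6, 0.5]
opening: 0.298
grip_force: 0.0
```

{"name": "play_rows", "arguments": {
  "deltas": [
    [0,0,0,-8.5,0.4],
    [0,0,0,-6,0.4],
    [0,0,0,0,0.4],
    [0,0,0,0,0.4]
  ]
}}

```text
time: 22.25
tool_pos: [475.2, -378.7, 139.9]
tool_rot: [-0.0, 0.823, 0.568, -0.0]
contact_force: [0.2, -0.4, -0.1]
opening: 0.303
grip_force: 0.0
```

```bash
sed -i 's/h>95)&(h<125/h>95)\&(h<118/; s/(h>107)/(h>100)/' nut.py; python3 nut.py
```

```text
t 22.25 pos [ 475.2 -378.7  139.9] psi 69.22 tilt 0.05 q6 -28.9 F [ 0.2 -0.4 -0.1] op 0.303 grip 0.0
  delta mm [-1.1 -1.9 19.9] twist -40.18
wrist plate (array([ 475.4, -377.1]), 147, np.float64(0.46)) 75.96716801150001
  slope [-6.45214013e-04 -8.50589171e-04  7.59589535e+01]
  nut 1663 ((476.2309875488281, -377.0559387207031), (60.72916030883789, 10.49126148223877), 68.82865905761719) [105.9 109.2 109.9]
  nut hi 1561 ((476.2309875488281, -377.0559387207031), (60.72916030883789, 10.49126148223877), 68.82865905761719)
  grips [ 515.44052553 -359.17247628  108.94066671]
top plate (array([ 471.8, -381.4]), 90, np.float64(0.6)) 77.11906803471652
  slope [-3.09354860e-03 -8.46075837e-03  7.72459976e+01]
  nut 91 ((477.93524169921875, -368.252197265625), (34.3646125793457, 9.871767044067383), 69.45721435546875) [105.8 110.3 111.7]
  nut hi 83 ((477.8953857421875, -368.3585205078125), (34.137481689453125, 9.871767044067383), 69.45721435546875)
  grips [ 523.26345458 -361.58406791  109.94855787]
```

{"name": "play_rows", "arguments": {
  "deltas": [
    [0.0005,0,0.02,0,0.4],
    [0,0,0.014,0,0.4],
    [0,0,0.005,0,0.4],
    [0,0,0,0,0.4],
    [0,0,0,0,1],
    [0,0,0,0,1],
    [0,0,0,0,1],
    [0,0,0,0,1],
    [0,0,0,0,1]
  ],
  "grip_force": 35
}}

```text
time: 23.25
tool_pos: [475.5, -378.5, 102.1]
tool_rot: [0.0, 0.822, 0.569, -0.0]
contact_force: [-1.5, 0.8, 5.1]
opening: 0.107
grip_force: 35.0
```

{"name": "play_rows", "arguments": {
  "deltas": [
    [0,0,0.00022,8,1],
    [0,0,0.00022,8,1],
    [0,0,0.00022,8,1],
    [0,0,0.00022,8,1],
    [0,0,0.00022,8,1],
    [0,0,0,0,1]
  ]
}}

```text
time: 23.85
tool_pos: [475.7, -378.8, 101.0]
tool_rot: [0.001, 0.967, 0.253, 0.0]
contact_force: [-0.6, -0.8, 5.0]
opening: 0.112
grip_force: 35.0
```

```bash
python3 -c "
from h import *
go(475,-377.5,106,109.4);print(arm.get_obs()['ft_torque'],arm.get_obs()['joint_torque'][5])"
```

```text
t 23.85 pos [ 475.7 -378.8  101. ] psi 29.31 tilt 0.09 q6 11.0 F [-0.6 -0.8  5. ] op 0.112 grip 35.0
  delta mm [ 0.  -1.5 -5. ] twist -80.09
[-0.10084525  0.13778877 -0.0617769 ] 1.4648329094052315
```

{"name": "play_rows", "arguments": {
  "deltas": [
    [0,0,0.00011,4,1],
    [0,0,0.00011,4,1],
    [0,0,0,0,1]
  ]
}}

```text
time: 24.15
tool_pos: [475.8, -378.9, 100.9]
tool_rot: [0.001, 0.982, 0.187, 0.0]
contact_force: [-0.2, -0.9, 7.1]
opening: 0.108
grip_force: 35.0
```

```bash
cat > s.py <<'E'
from h import *
go(475,-377.5,106,109.4);o=arm.get_obs();print(o['ft_torque'],o['joint_torque'][5])
E
python3 s.py
```

```text
t 24.15 pos [ 475.8 -378.9  100.9] psi 21.51 tilt 0.11 q6 18.8 F [-0.2 -0.9  7.1] op 0.108 grip 35.0
  delta mm [-0.2 -1.6 -5.1] twist -87.89
[-0.07502631  0.11755352 -0.00181308] 0.6057516485452652
```

{"name": "play_rows", "arguments": {
  "deltas": [
    [0,0,0.00011,4,1],
    [0,0,0.00011,4,1],
    [0,0,0,0,1]
  ]
}}

```text
time: 24.45
tool_pos: [475.8, -378.9, 100.9]
tool_rot: [0.001, 0.993, 0.118, 0.001]
contact_force: [-0.3, -1.5, 7.0]
opening: 0.107
grip_force: 35.0
```

```bash
python3 s.py
```

```text
t 24.45 pos [ 475.8 -378.9  100.9] psi 13.52 tilt 0.13 q6 26.8 F [-0.3 -1.5  7. ] op 0.107 grip 35.0
  delta mm [-0.4 -1.5 -5.1] twist -95.88
[-0.13986702  0.23858705  0.11108977] 0.699678361415863
```

{"name": "play_rows", "arguments": {
  "deltas": [
    [0,0,0.00011,4,1],
    [0,0,0.00011,4,1],
    [0,0,0,0,1]
  ]
}}

```text
time: 24.75
tool_pos: [475.8, -379.0, 100.8]
tool_rot: [0.001, 0.999, 0.048, 0.001]
contact_force: [-0.8, -0.6, 8.2]
opening: 0.111
grip_force: 35.0
```

```bash
python3 s.py
```

```text
t 24.75 pos [ 475.8 -379.   100.8] psi 5.53 tilt 0.14 q6 34.8 F [-0.8 -0.6  8.2] op 0.111 grip 35.0
  delta mm [-0.7 -1.5 -5.2] twist -103.87
[-0.0955944   0.26150838  0.14045956] 0.7683500088751316
```

{"name": "play_rows", "arguments": {
  "deltas": [
    [0,0,0.0001,4,1],
    [0,0,0.0001,4,1],
    [0,0,0,0,1]
  ]
}}

```text
time: 25.05
tool_pos: [475.8, -379.1, 100.8]
tool_rot: [0.001, 1.0, -0.021, 0.001]
contact_force: [-1.4, -0.2, 9.5]
opening: 0.11
grip_force: 35.0
```

```bash
python3 s.py
```

```text
t 25.05 pos [ 475.8 -379.1  100.8] psi -2.46 tilt 0.16 q6 42.8 F [-1.4 -0.2  9.5] op 0.11 grip 35.0
  delta mm [-0.9 -1.5 -5.2] twist -111.86
[-0.03627431  0.27873773  0.19243262] 0.8261017128825188
```

{"name": "play_rows", "arguments": {
  "deltas": [
    [0,0,0,4,1],
    [0,0,0,0,1],
    [0,0,0,0,0.4],
    [0,0,0,0,0.4],
    [0,0,0,0,0.4],
    [0,0,0,0,0.4],
    [0,0,-0.015,0,0.4],
    [0,0,-0.025,0,0.4],
    [0,0,0,0,0.4],
    [0,0,0,0,0.4]
  ]
}}

```text
time: 26.05
tool_pos: [475.4, -378.3, 139.2]
tool_rot: [0.0, 0.998, -0.058, 0.0]
contact_force: [0.2, -0.2, -0.9]
opening: 0.301
grip_force: 0.0
```

```bash
python3 nut.py
```

```text
t 26.05 pos [ 475.4 -378.3  139.2] psi -6.6 tilt 0.01 q6 46.9 F [ 0.2 -0.2 -0.9] op 0.301 grip 0.0
  delta mm [-2.3  1.  19.2] twist -116.0
wrist plate (array([ 476.1, -377.9]), 146, np.float64(0.54)) 75.93419378558536
  slope [-3.96815956e-03  1.47006991e-03  7.59088693e+01]
  nut 1663 ((477.1265869140625, -378.3234558105469), (10.40786075592041, 60.593685150146484), 84.25182342529297) [104.2 107.6 108.3]
  nut hi 1372 ((477.0672607421875, -378.2799987792969), (10.338491439819336, 60.448787689208984), 84.11235046386719)
  grips [ 522.97328205 -361.51850204  108.8885398 ]
top plate (array([ 471.6, -381.3]), 99, np.float64(0.72)) 76.93724082875099
  slope [-9.36199480e-03 -1.36025245e-02  7.71809544e+01]
  grips [ 524.96336191 -365.3391404   110.21035551]
```

{"name": "play_rows", "arguments": {
  "deltas": [
    [0,0,-0.03,0,0.4],
    [0,0,-0.03,0,0.4],
    [0,0,0,0,0.4],
    [0,0,0,0,0.4]
  ]
}}

```text
time: 26.55
tool_pos: [475.3, -378.2, 198.7]
tool_rot: [-0.0, 0.998, -0.058, -0.0]
contact_force: [-0.1, 0.3, -0.4]
opening: 0.299
grip_force: 0.0
```

```bash
python3 -c "
from plant import arm
print(arm.hand_in())"
```

```text
the job is handed in; nothing more can be done
None
```

I handed the job in at about 27 s: the cover lies flat on the rim and the wing nut was turned about 5.15 rad until the torque rose; the contact force was not read directly, and no verdict came back.

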